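Refit the shelf of a laboratory water bath

TASK

Put the slotted shelf back into the empty water bath. It is longer than the mouth of the tank: tip it, feed one end deep under the overhanging console, lower the other end past the turned-in rim, then draw the shelf back until that end is fully home under the rim and the shelf lies flat on the two support rails, and let go. The rails may be set high or low, so feel your way: set the shelf down slowly and let go only once it rests, never forcing, banging or dropping it, and leave the other things on the bench alone.

Things in the scene. Friction and masses are not known exactly. Their poses are not given: they have to be found in the camera images.
- bath: White water bath with steel tank, open on top, empty, fixed, level. Origin: under the tank's centre, at bench level; +x along the tank away from the console, z up. Outside x -205 to 165 mm, y -90 to 90; rim top z 160, console top z 185. Tank inside: x -150 to 150, y -75 to 75. With one end hard up to the wall under the console, the shelf's other end swings past the rim with 2 to 8 mm to spare.
- console_edge (a point): Middle of the lower edge of the console overhang, at x -116, z 150 mm in the bath's frame; axes as the bath's. The overhang covers the tank from here to its end wall at x -150, over the full width, so the tank goes on 34 mm beneath it; flat underside at z 150.
- rim_edge (a point): Middle of the upper inner edge of the turned-in rim at the tank's end away from the console, at x 132, z 160 mm in the bath's frame; axes as the bath's. The rim is 6 mm thick and overhangs the end wall (x 150) by 18 mm. The mouth from console edge to rim edge is 248 mm long, and 150 mm wide.
- tank_floor (a point): Centre of the tank floor, z 37 mm in the bath's frame; axes as the bath's. Above it two level steel rails run along the whole of both side walls (|y| 55 to 75 mm) to carry the shelf. Both are at one height, set by hand on slotted screws and not measured: their tops lie somewhere from z 63 to z 87 mm in the bath's frame. They do not give.
- shelf: Loose slotted steel shelf, a stiff plate 285 x 136 x 10 mm (x, y, z), 0.35 to 0.7 kg, same both ways round. Origin: centre of its underside; x along its length, z up. A 10 x 28 mm stem in its middle carries a black lifting grip, a block 26 (x) by 46 (y) by 26 mm (z), from 52 to 78 mm above the underside. It starts flat on the bench beside the bath, grip up.
- shelf_grip (a point): Centre of the black lifting grip, 65 mm above the centre of the shelf's underside; axes as the shelf's.
- cylinder: Bystander: clear measuring cylinder, 165 mm tall on a 60 mm round foot, standing upright. Origin: centre of its underside.
- dropper: Bystander: white dropper bottle, 48 mm across, 125 mm tall, standing upright. Origin: centre of its underside.
- meter: Bystander: grey hand-held multimeter lying on its back, 150 x 74 x 42 mm. Origin: centre of its underside.
- kit: Bystander: clear open component box, 120 x 180 x 32 mm. Origin: centre of its underside.

How it is judged:
At the end, for the whole second after the job is handed in: The shelf lies flat (within 0.025 rad) and at rest on both support rails inside the tank, released, with its far end at least 12 mm (of 18) under the turned-in rim and its near end still under the console (angle between shelf's own z axis and vertical below 0.025 rad and x of shelf in the frame of bath between 0.0015 and 0.012 m and y of shelf in the frame of bath between -0.012 and 0.012 m and z of shelf in the frame of bath between 0.058 and 0.091 m and angle between the x axis of shelf and the x axis of bath, either way round below 0.08 rad and contact force between shelf and bath above 1 N and linear speed of shelf below 0.01 m/s); the robot touches nothing.
It fails at once if the shelf is forced or banged against the bath (more than 30 N between them) (contact force between shelf and bath above 30 N).
It fails at once if the shelf is let fall or thrown down onto the rails: over the last stretch its middle moves faster than 0.12 m/s (linear speed of shelf above 0.12 m/s and horizontal distance between shelf and bath below 0.06 m and z of shelf in the frame of bath below 0.1 m).
It fails at once if the robot itself bangs or leans on the bath (more than 20 N) (contact force between any of the arm, the fingers and bath above 20 N).
It fails at once if a bystander on the bench is moved more than 20 mm or tipped (distance of any of cylinder, dropper, meter, kit from where it was at the start of the episode above 0.02 m or angle between any of cylinder, dropper's own z axis and vertical above 0.3 rad).
It also fails if it takes over 61 s, if anything falls off the work surface, if the arm or the gripper's body presses on something with over 40 N, if the wrist force passes 120 N, or if a joint passes its speed limit or range.

ROBOT

A 6-joint arm with a two-finger parallel gripper is mounted at the origin on the work surface. World frame = base frame: x ahead of the robot, y to its left, z up, the work surface at z = 0. Lengths are in m, angles in rad, forces in N, time in s.
With the tool pointing down it reaches from about 0.375 to 0.9 m from the base axis. Payload 3.1 kg.
Tool frame: the origin (TCP) lies midway between the tips of the shut fingers; the grasp point (between the pads) lies 19 mm behind it; z points along the fingers, x is the direction in which the jaws open and shut, and the axes are right-handed (so a half turn about z gives the same grasp; the last joint's range is limited). The gripper opens to 85 mm and grips with 20 to 120 N. Pads are 22 mm wide; open, the fingers measure 114 mm over their backs; the gripper's body (76 mm by 85 mm) begins 54 mm behind the grasp point. The pads swing forward as they close: fully open they stand 13 mm farther back than shut.
Start: joints at [-1.308, 0.527, 1.433, -0, 1.181, -0.178], TCP at [0.267, -0.565, 0.231] pointing down, gripper open.
Joint ranges: [-3.08, 3.08], [-0.75, 2.2], [0.22, 2.44], [-1.43, 4.57], [0, 2.65], [-2.85, 2.85]. Speed limits (rad/s): [2.79, 2.79, 3.14, 3.14, 3.14, 3.14].

INTERFACE

Orientations are given as a rotation vector (axis times angle).
In Python, from workcell import ctrl gives the robot as it stands.
- The arm moves only by the shell command python3 -m creep 'ROWS' [OPENING] [FORCE]. ROWS is JSON, a list of rows, each an object with "delta_pos": the shift along the tool's x, y, z in units of 40 mm (1.0 is 40 mm), a list of three; "delta_rot": the turn, a rotation vector about the tool's x, y, z in rad, a list of three. In form: [{"delta_pos": [x, y, z], "delta_rot": [ax, ay, az]}, ...]. A call has exactly 10 rows; each row shifts and turns the commanded pose from where the row before left it, along the tool's axes as they then stand; what a row does not reach is not made up. A row lasts 1/10 s, in which the tool goes at most 50 mm and 8.59 degrees, less where a joint would pass 70% of its speed; a pose out of reach is approached as far as the arm can. A call is refused whole if a number of a shift passes 1 or a number of a turn 0.15, either way. A call with a gripper value outside its range is refused whole. OPENING is the finger opening in mm, from 0 to 85.4, set as the call begins (- or left out, the last holds). The fingers move at their own pace and stop on an object; FORCE is the grip in N (left out, the last holds). Time passes only in rows, so rows that do not move let the fingers close, or fill a call up. It gives the time, the measured TCP pose, the force and the opening at its end, in the units of the state.
- ctrl.sense(): the state, without advancing time (a new reading comes with each control period).
- ctrl.capture(name): name is "scene" or "top" or "wrist"; returns the picture (384x512x3 uint8, red, green, blue); there is no depth.
- ctrl.get_calibration(name): a dict with "K" (3x3 intrinsics, pixels), "xyz" and "attitude" of the camera in the world. Camera axes: x right, y down, z forward; pixel columns grow to the right and rows downward; lengths in m; the calibration is good to about 2 mm. The wrist camera is an equidistant fisheye: a pixel r from the principal point sees the ray r / f radians off the axis. A picture is of the moment at which its call begins: read the wrist's pose just before it. get_calibration takes no time and is no camera call; for the wrist camera it gives the pose at the moment of the call.
- ctrl.finish_job(): hands the job in, once; it reports no verdict.
The state is a dict: "time_s": time; "joint_positions": joint angles; "joint_velocities": joint speeds; "effort": joint torques, N m; "eef_pos": TCP position; "ee_rot": TCP orientation; "ft_force": force on the tool from outside, world axes, zero at the start; "torque": the same for the moment, N m; "finger_gap": opening from 0.0 (shut) to 1.0 (fully open).
Only numpy, scipy, OpenCV 4.12 (cv2) and the standard library are available. Lean on these libraries where they do the work, as an engineer would, in place of code of your own. Each camera call takes 0.05 s, during which the arm holds its last target.

## Working session

There is one attempt and no reset: what is moved stays moved. The work goes in short steps, Python scripts to look and compute and a shell command to move; the robot and the scene stay as the last step left them, time stands still between calls to the robot, and variables do not carry over. Pictures are saved under pics/ and viewed, and the job is handed in when it is done.

```bash
ls; mkdir -p pics; python3 - <<'E'
from workcell import ctrl
import cv2
s=ctrl.sense();print(s)
for n in ("scene","top"):
    im=ctrl.capture(n);cv2.imwrite(f"pics/{n}0.png",im[:,:,::-1]);c=ctrl.get_calibration(n);print(n,c)
E
```

```text
pics
{'time_s': 0.0, 'joint_positions': array([-1.30749881e+00,  5.28465524e-01,  1.43390411e+00,  4.85994063e-06,
        1.18136951e+00, -1.78514798e-01]), 'joint_velocities': array([0.00011295, 0.00228317, 0.00137904, 0.00143473, 0.00115339,
       0.00083777]), 'effort': array([-4.07634270e-04, -4.42353272e+01, -1.78023309e+01, -1.70141980e-04,
        8.55043007e-03, -6.02997886e-06]), 'eef_pos': array([ 0.26706879, -0.56428255,  0.23033342]), 'ee_rot': array([-2.65297546e+00,  1.67993359e+00,  2.47712940e-03]), 'ft_force': array([-0.21904687, -0.26310177, -0.30485635]), 'torque': array([ 0.03739766,  0.03408974, -0.00709991]), 'finger_gap': 1.0030838079402669}
scene {'K': array([[362.22998248,   0.        , 255.25821789],
       [  0.        , 362.22998248, 192.56789679],
       [  0.        ,   0.        ,   1.        ]]), 'xyz': array([1.12365815, 0.38272005, 1.02896291]), 'attitude': array([-1.23791401, -2.4502447 ,  0.79865136])}
top {'K': array([[432.93794949,   0.        , 257.51460239],
       [  0.        , 432.93794949, 184.76462619],
       [  0.        ,   0.        ,   1.        ]]), 'xyz': array([ 0.33978695, -0.00908717,  1.62157209]), 'attitude': array([-2.14743654,  2.12754992, -0.19395176])}
```

View pics/scene0.png

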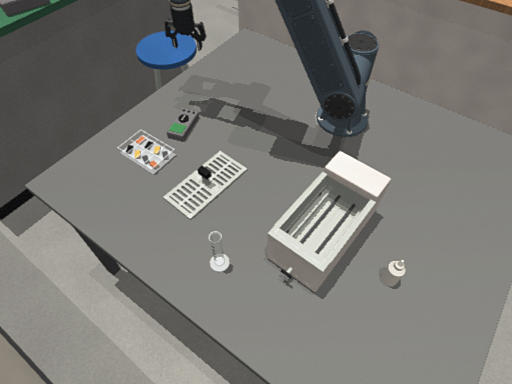

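View pics/top0.png

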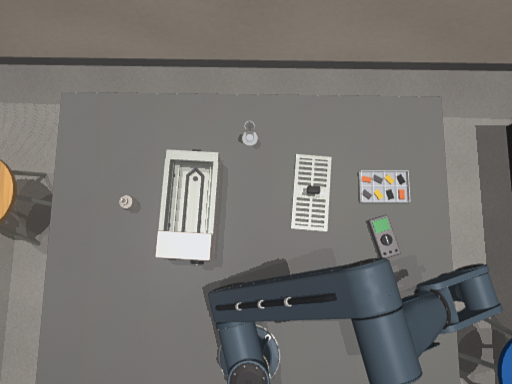

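```bash
python3 - <<'E'
import cv2
im=cv2.imread("pics/top0.png")
cv2.imwrite("pics/crop1.png",cv2.resize(im[90:230,100:260],None,fx=4,fy=4,interpolation=cv2.INTER_CUBIC)[:600])
cv2.imwrite("pics/crop2.png",cv2.resize(im[90:230,230:400],None,fx=4,fy=4,interpolation=cv2.INTER_CUBIC)[:600])
E
```

```text
(no output)
```

View crops.

The scene view shows the bath with its console toward the robot. In the top view the bath is at about (188,205), the shelf at (312,192), the kit at (385,186), the meter at (385,237), the cylinder at (250,137) and the dropper at (126,202).

View pics/crop1.png

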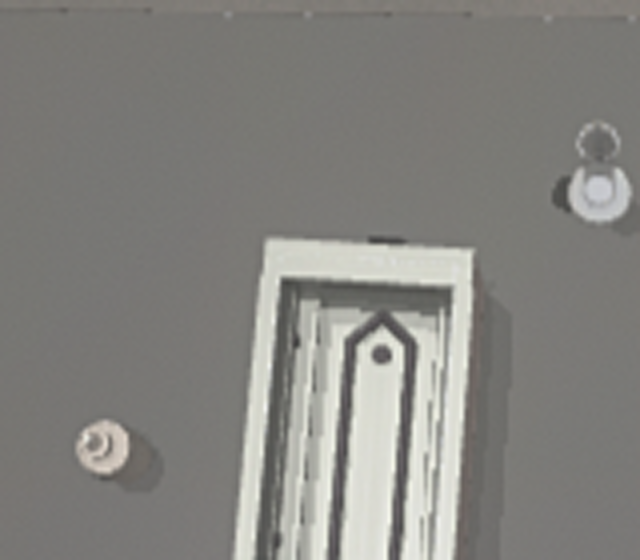

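View pics/crop2.png

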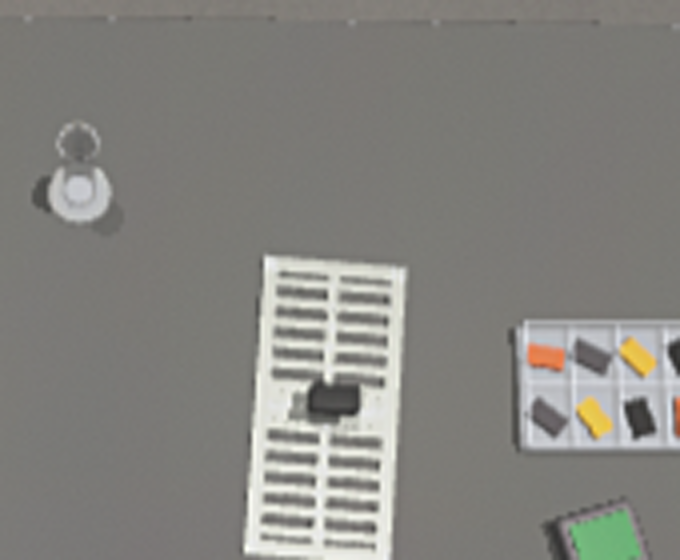

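```bash
cat > h.py <<'E'
import numpy as np, cv2
from scipy.spatial.transform import Rotation as R
from scipy.optimize import least_squares
from workcell import ctrl
def cam(n):
    c=ctrl.get_calibration(n); return c['K'],c['xyz'],R.from_rotvec(c['attitude']).as_matrix()
def back(px,z,c):
    K,t,A=c; px=np.atleast_2d(px).astype(float)
    d=np.c_[px,np.ones(len(px))]@np.linalg.inv(K).T@A.T
    return t+d*((z-t[2])/d[:,2])[:,None]
def proj(P,c):
    K,t,A=c; q=(np.atleast_2d(P)-t)@A@K.T; return q[:,:2]/q[:,2:]
E
python3 - <<'E'
from h import *
im=cv2.imread("pics/top0.png"); c=cam("top")
g=cv2.cvtColor(im,cv2.COLOR_BGR2GRAY)
def quad(x0,y0,x1,y1,th,):
    m=np.zeros_like(g); m[y0:y1,x0:x1]=(g[y0:y1,x0:x1]>th)*255
    cs,_=cv2.findContours(m,cv2.RETR_EXTERNAL,cv2.CHAIN_APPROX_NONE)
    k=max(cs,key=cv2.contourArea); r=cv2.minAreaRect(k); return r,cv2.boxPoints(r),k
for nm,b in (("shelf",(280,145,345,240)),("bath",(145,140,230,270))):
  for th in (140,165):
    r,bx,k=quad(*b,th); print(nm,th,r, bx.round(1).tolist(), cv2.approxPolyDP(k,4,True)[:,0].tolist())
r,bx,k=quad(280,145,345,240,150)
P=back(bx,.01,c);print(P.round(4), np.linalg.norm(P-np.roll(P,1,0),axis=1),P.mean(0))
for n,p,z in (("cyl",(250,139),.0),("drop",(125.5,202),.1),("grip",(313.5,190),.078)): print(n,back(p,z,c).round(3))
cv2.imwrite("pics/bathcrop.png",cv2.resize(im[145:270,150:225],None,fx=4.8,fy=4.8,interpolation=cv2.INTER_CUBIC))
E
```

```text
shelf 140 ((311.3094482421875, 192.26272583007812), (36.84352111816406, 76.23271179199219), 3.945185899734497) [[290.29998779296875, 229.0], [295.6000061035156, 153.0], [332.29998779296875, 155.5], [327.1000061035156, 231.60000610351562]] [[296, 153], [291, 228], [326, 231], [331, 157]]
shelf 165 ((311.3207092285156, 192.34971618652344), (36.46510696411133, 75.2350845336914), 3.9451863765716553) [[290.5, 228.60000610351562], [295.70001220703125, 153.60000610351562], [332.1000061035156, 156.10000610351562], [326.8999938964844, 231.10000610351562]] [[296, 154], [291, 228], [326, 231], [331, 157]]
bath 140 ((187.49591064453125, 204.5450897216797), (55.770015716552734, 110.18199920654297), 5.19442892074585) [[154.6999969482422, 256.8999938964844], [164.6999969482422, 147.1999969482422], [220.3000030517578, 152.1999969482422], [210.3000030517578, 261.8999938964844]] [[167, 149], [155, 256], [208, 260], [218, 152]]
bath 165 ((187.52809143066406, 204.45506286621094), (55.17889404296875, 110.02595520019531), 5.440332412719727) [[154.8000030517578, 256.6000061035156], [165.3000030517578, 147.10000610351562], [220.1999969482422, 152.3000030517578], [209.8000030517578, 261.79998779296875]] [[167, 150], [155, 255], [209, 259], [217, 152]]
[[ 0.4521 -0.1491  0.01  ]
 [ 0.7399 -0.1704  0.01  ]
 [ 0.7316 -0.3109  0.01  ]
 [ 0.444  -0.2855  0.01  ]] [0.13664233 0.28861331 0.14080043 0.28870153] [ 0.59190494 -0.22899655  0.01      ]
cyl [[0.798 0.005 0.   ]]
drop [[0.535 0.441 0.1  ]]
grip [[ 0.588 -0.227  0.078]]
```

View pics/bathcrop.png

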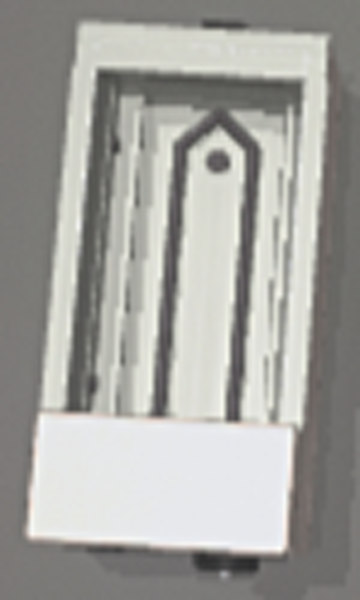

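```bash
cat >> h.py <<'E'
def T2(p,L):
    L=np.atleast_2d(np.array(L,float)); c,s=np.cos(p[2]),np.sin(p[2])
    return np.c_[p[0]+c*L[:,0]-s*L[:,1],p[1]+s*L[:,0]+c*L[:,1],L[:,2]]
E
python3 - <<'E'
from h import *
c=cam("top")
cr=np.array([(78,24),(330,36),(96,72),(307,82),(27,540),(287,553),(38,410),(297,425)],float)
px=(cr+.5)/4.8-.5+[150,145]
M=np.array([(165,90,160),(165,-90,160),(132,75,160),(132,-75,160),(-205,90,185),(-205,-90,185),(-116,90,185),(-116,-90,185)])/1e3
f=lambda p:(proj(T2(p,M),c)-px)
s=least_squares(lambda p:f(p).ravel(),[.55,.2,0.]);print(s.x);print(f(s.x).round(2))
im=cv2.imread("pics/scene0.png");o=cv2.resize(im[140:300,230:420],None,fx=4,fy=4,interpolation=cv2.INTER_CUBIC)
q=proj(T2(s.x,M),cam("scene"))
for u in q: cv2.circle(o,tuple(int(round(v)) for v in ((u-[230,140]+.5)*4-.5)),3,(0,0,255),1)
cv2.imwrite("pics/sov.png",o[:600])
# shelf
ps=[.591,-.229,-.08]
E
```

```text
[ 0.54315142  0.21057893 -0.04393193]
[[ 0.4  -0.19]
 [-0.22  0.1 ]
 [ 0.15 -0.68]
 [-0.41 -0.44]
 [-0.45  0.4 ]
 [ 0.47  0.61]
 [-0.25  0.16]
 [ 0.3  -0.07]]
```

View pics/sov.png

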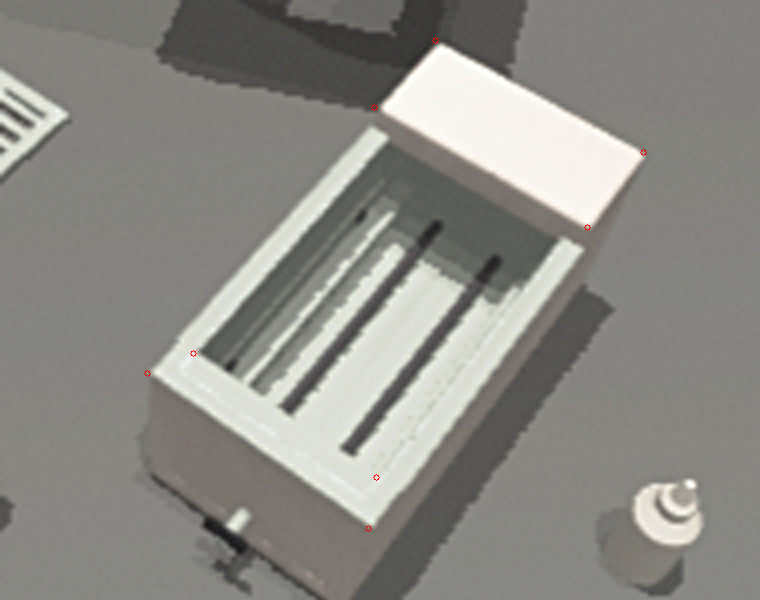

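```bash
python3 - <<'E'
from h import *
c=cam("scene"); im=cv2.imread("pics/scene0.png")
B=[.543,.2106,-.044]
# refine offset in scene from rim corners visually: print overlays
o0=cv2.resize(im[165:265,260:385],None,fx=6,fy=6,interpolation=cv2.INTER_CUBIC)
def tr(u): return tuple(int(round(v)) for v in ((u-[260,165]+.5)*6-.5))
o=o0.copy()
for z,col in ((.063,(0,0,255)),(.075,(0,255,0)),(.087,(255,0,0))):
  for y in (-.055,-.075):
    q=proj(T2(B,[(-.1,y,z),(.13,y,z)]),c); cv2.line(o,tr(q[0]),tr(q[1]),col,1)
q=proj(T2(B,[(-.116,-.075,.16),(.132,-.075,.16),(.132,.075,.16),(-.116,.075,.16)]),c)
cv2.polylines(o,[np.array([tr(u) for u in q])],True,(0,255,255),1)
q=proj(T2(B,[(-.15,-.075,.037),(.15,-.075,.037)]),c); cv2.line(o,tr(q[0]),tr(q[1]),(255,0,255),1)
cv2.imwrite("pics/rail.png",o);cv2.imwrite("pics/rail0.png",o0)
E
```

```text
(no output)
```

View pics/rail.png

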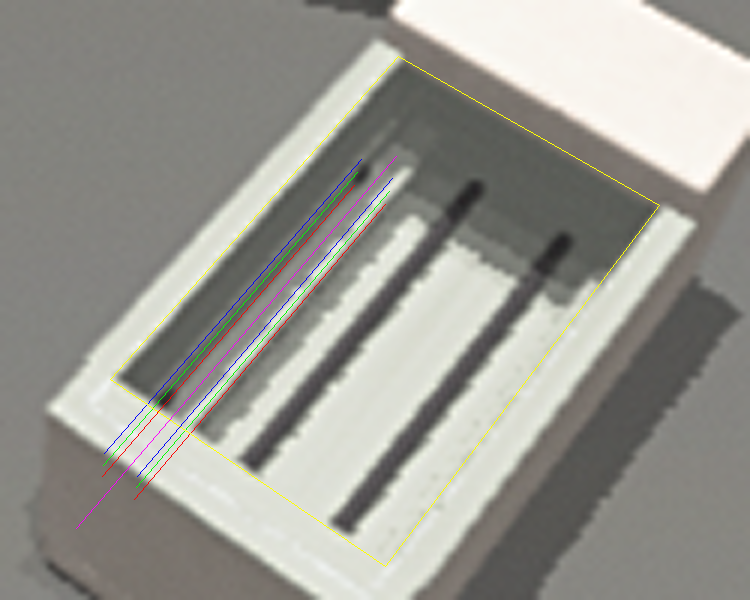

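View pics/rail0.png

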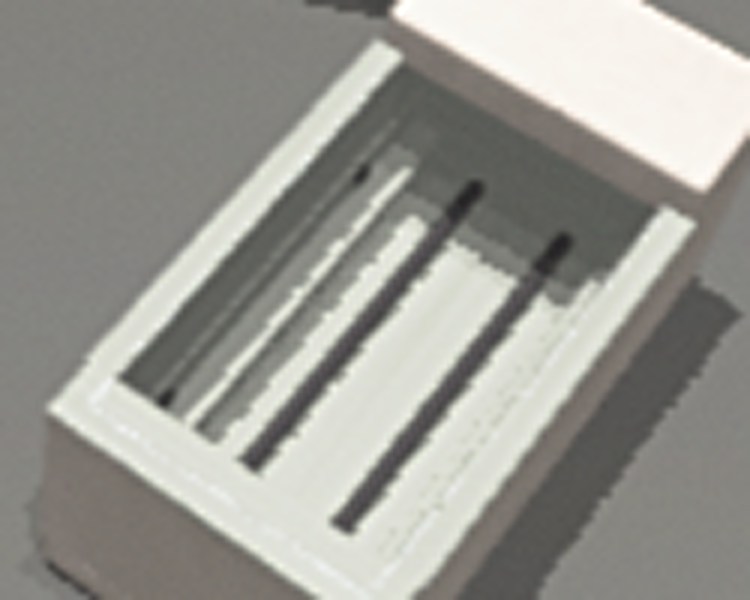

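```bash
cat >> h.py <<'E'
from scipy.linalg import logm, expm
def Tm(pos,Rm):
    T=np.eye(4);T[:3,:3]=Rm;T[:3,3]=pos;return T
def cur():
    s=ctrl.sense();return Tm(s['eef_pos'],R.from_rotvec(s['ee_rot']).as_matrix())
def toolR(yaw,tilt=0):
    # tool x along yaw, z down; tilt>0: shelf far end up (body leans to -x)
    x=np.array([np.cos(yaw),np.sin(yaw),0]);z=np.array([0,0,-1.]);y=np.cross(z,x)
    A=np.c_[x,y,z]
    return A@R.from_rotvec([0,tilt,0]).as_matrix()
def twist(T0,T1,n):
    X=np.real(logm(np.linalg.inv(T0)@T1))/n
    w=[X[2,1],X[0,2],X[1,0]]; return (X[:3,3]/.04).round(4),np.round(w,4)
E
python3 - <<'E'
from h import *
T=cur(); print(T.round(3)); 
T1=Tm([.591,-.2285,.15],toolR(-.08)); print(twist(T,T1,20)); print((T1[:3,:3]@R.from_rotvec([0,.2,0]).as_matrix())[:,0])
E
```

```text
[[ 0.428 -0.904 -0.001  0.267]
 [-0.904 -0.428  0.002 -0.564]
 [-0.002 -0.    -1.     0.23 ]
 [ 0.     0.     0.     1.   ]]
(array([ 0.0991, -0.6027,  0.1006]), array([-0.0001,  0.0001, -0.0525]))
[ 0.97693204 -0.07832172  0.19866933]
```

```bash
python3 -m creep '[{"delta_pos":[0.14,-0.86,0.14],"delta_rot":[0,0,-0.075]},{"delta_pos":[0.14,-0.86,0.14],"delta_rot":[0,0,-0.075]},{"delta_pos":[0.14,-0.86,0.14],"delta_rot":[0,0,-0.075]},{"delta_pos":[0.14,-0.86,0.14],"delta_rot":[0,0,-0.075]},{"delta_pos":[0.14,-0.86,0.14],"delta_rot":[0,0,-0.075]},{"delta_pos":[0.14,-0.86,0.14],"delta_rot":[0,0,-0.075]},{"delta_pos":[0.14,-0.86,0.14],"delta_rot":[0,0,-0.075]},{"delta_pos":[0.14,-0.86,0.14],"delta_rot":[0,0,-0.075]},{"delta_pos":[0.14,-0.86,0.14],"delta_rot":[0,0,-0.075]},{"delta_pos":[0.14,-0.86,0.14],"delta_rot":[0,0,-0.075]}]' 85 60; python3 - <<'E'
from h import *
T=cur(); T1=Tm([.591,-.2285,.15],toolR(-.08)); print(T.round(3),twist(T,T1,5))
E
```

```text
time_s: 1.1
eef_pos: [0.5456, -0.3665, 0.1745]
ee_rot: [-3.086, 0.587, 0.001]
ft_force: [0.9, -0.2, 1.4]
finger_gap: 0.995
[[ 0.93  -0.367 -0.     0.546]
 [-0.367 -0.93   0.001 -0.366]
 [-0.001 -0.    -1.     0.174]
 [ 0.     0.     0.     1.   ]] (array([ 0.0655, -0.7261,  0.1225]), array([-0.0001,  0.0001, -0.0592]))
```

```bash
python3 -m creep '[{"delta_pos":[0.08,-0.69,0.12],"delta_rot":[0,0,-0.06]},{"delta_pos":[0.08,-0.69,0.12],"delta_rot":[0,0,-0.06]},{"delta_pos":[0.08,-0.69,0.12],"delta_rot":[0,0,-0.06]},{"delta_pos":[0.08,-0.69,0.12],"delta_rot":[0,0,-0.06]},{"delta_pos":[0.08,-0.69,0.12],"delta_rot":[0,0,-0.06]},{"delta_pos":[0,0,0.5],"delta_rot":[0,0,0]},{"delta_pos":[0,0,0.4],"delta_rot":[0,0,0]},{"delta_pos":[0,0,0.2],"delta_rot":[0,0,0]},{"delta_pos":[0,0,0],"delta_rot":[0,0,0]},{"delta_pos":[0,0,0],"delta_rot":[0,0,0]}]'; python3 - <<'E'
from h import *
T=cur(); print(T.round(4)); c=cam("wrist"); print(c)
im=ctrl.capture("wrist");cv2.imwrite("pics/w1.png",im[:,:,::-1])
T1=Tm([.591,-.2285,.046],toolR(-.08));print(twist(T,T1,1))
E
```

```text
time_s: 2.1
eef_pos: [0.5955, -0.2392, 0.1074]
ee_rot: [3.139, -0.125, 0.0]
ft_force: [0.4, -0.9, 0.5]
finger_gap: 0.997
[[ 9.968e-01 -7.930e-02  2.000e-04  5.955e-01]
 [-7.930e-02 -9.968e-01 -1.000e-04 -2.392e-01]
 [ 2.000e-04  1.000e-04 -1.000e+00  1.074e-01]
 [ 0.000e+00  0.000e+00  0.000e+00  1.000e+00]]
(array([[297.31863964,   0.        , 256.92495236],
       [  0.        , 297.31863964, 194.23982848],
       [  0.        ,   0.        ,   1.        ]]), array([ 0.59972629, -0.16982797,  0.25012088]), array([[ 9.96828042e-01, -7.67928388e-02, -2.08977369e-02],
       [-7.95825460e-02, -9.59541784e-01, -2.70085512e-01],
       [ 6.88381445e-04,  2.70891907e-01, -9.62609527e-01]]))
(array([-0.1347, -0.2583,  1.536 ]), array([ 0.0001, -0.0002,  0.0006]))
```

View pics/w1.png

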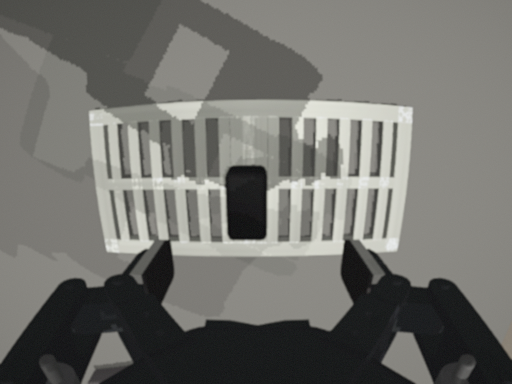

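```bash
cat >> h.py <<'E'
def wback(px,z,c):
    K,t,A=c; px=np.atleast_2d(px).astype(float)
    d=(px-K[:2,2])/K[0,0]; r=np.linalg.norm(d,axis=1)
    v=np.c_[d/np.maximum(r,1e-9)[:,None]*np.sin(r)[:,None],np.cos(r)]@A.T
    return t+v*((z-t[2])/v[:,2])[:,None]
def wproj(P,c):
    K,t,A=c; q=(np.atleast_2d(P)-t)@A; n=np.linalg.norm(q[:,:2],axis=1); r=np.arctan2(n,q[:,2])
    return q[:,:2]/n[:,None]*(r*K[0,0])[:,None]+K[:2,2]
E
python3 - <<'E'
from h import *
c=cam("wrist")
P=wback([(89.5,110),(411,107),(397,250.5),(106,253)],.01,c);print(P.round(4),P.mean(0)); d=P[1]-P[0]+P[2]-P[3]; print(np.arctan2(d[1],d[0]),np.linalg.norm(P-np.roll(P,1,0),axis=1))
print(wback([(228,175),(267,175),(247,167)],.078,c))
E
```

```text
[[ 0.4526 -0.148   0.01  ]
 [ 0.7355 -0.1693  0.01  ]
 [ 0.727  -0.3056  0.01  ]
 [ 0.4402 -0.2861  0.01  ]] [ 0.58883315 -0.2272752   0.01      ]
-0.07144155888916533 [0.13867734 0.28378894 0.1365642  0.28746934]
[[ 0.58007355 -0.20523356  0.078     ]
 [ 0.60317685 -0.20711943  0.078     ]
 [ 0.5917705  -0.20136015  0.078     ]]
```

```bash
python3 -m creep '[{"delta_pos":[-0.06,-0.14,0],"delta_rot":[0,0,0]},{"delta_pos":[-0.06,-0.14,0],"delta_rot":[0,0,0]},{"delta_pos":[0,0,0.3],"delta_rot":[0,0,0]},{"delta_pos":[0,0,0.4],"delta_rot":[0,0,0]},{"delta_pos":[0,0,0.4],"delta_rot":[0,0,0]},{"delta_pos":[0,0,0.3],"delta_rot":[0,0,0]},{"delta_pos":[0,0,0.14],"delta_rot":[0,0,0]},{"delta_pos":[0,0,0],"delta_rot":[0,0,0]},{"delta_pos":[0,0,0],"delta_rot":[0,0,0]},{"delta_pos":[0,0,0],"delta_rot":[0,0,0]}]' && python3 -m creep '[{"delta_pos":[0,0,0],"delta_rot":[0,0,0]},{"delta_pos":[0,0,0],"delta_rot":[0,0,0]},{"delta_pos":[0,0,0],"delta_rot":[0,0,0]},{"delta_pos":[0,0,0],"delta_rot":[0,0,0]},{"delta_pos":[0,0,0],"delta_rot":[0,0,0]},{"delta_pos":[0,0,0],"delta_rot":[0,0,0]},{"delta_pos":[0,0,0],"delta_rot":[0,0,0]},{"delta_pos":[0,0,0],"delta_rot":[0,0,0]},{"delta_pos":[0,0,0],"delta_rot":[0,0,0]},{"delta_pos":[0,0,0],"delta_rot":[0,0,0]}]' 0 60
```

```text
time_s: 3.15
eef_pos: [0.592, -0.2277, 0.0464]
ee_rot: [3.138, -0.124, 0.002]
ft_force: [0.6, 0.7, 0.1]
finger_gap: 0.991
time_s: 4.15
eef_pos: [0.5914, -0.2274, 0.0461]
ee_rot: [3.139, -0.124, -0.0]
ft_force: [-0.9, 1.1, 5.1]
finger_gap: 0.296
```

```bash
python3 -m creep '[{"delta_pos":[0,0,-0.2],"delta_rot":[0,0,0]},{"delta_pos":[0,0,-0.5],"delta_rot":[0,0,0]},{"delta_pos":[0,0,-0.8],"delta_rot":[0,0,0]},{"delta_pos":[0,0,-0.9],"delta_rot":[0,0,0]},{"delta_pos":[0,0,-0.9],"delta_rot":[0,0,-0.008]},{"delta_pos":[0,0,-0.8],"delta_rot":[0,0,-0.008]},{"delta_pos":[0,-0.2,-0.6],"delta_rot":[0,0,-0.008]},{"delta_pos":[0,-0.5,-0.3],"delta_rot":[0,0,-0.008]},{"delta_pos":[0,-0.4,0],"delta_rot":[0,0,0]},{"delta_pos":[0,-0.2,0],"delta_rot":[0,0,0]}]'; python3 - <<'E'
from h import *
T=cur(); print(T.round(4)); c=cam("wrist"); 
im=ctrl.capture("wrist");cv2.imwrite("pics/w2.png",im[:,:,::-1])
import pickle;pickle.dump(c,open("w2.pkl","wb"))
s=ctrl.sense();print(s['ft_force'],s['torque'])
E
```

```text
time_s: 5.15
eef_pos: [0.593, -0.1721, 0.244]
ee_rot: [-3.138, 0.071, 0.006]
ft_force: [0.3, -0.7, -5.0]
finger_gap: 0.293
[[ 0.999  -0.0452 -0.0035  0.593 ]
 [-0.0452 -0.999   0.0027 -0.1721]
 [-0.0036 -0.0026 -1.      0.244 ]
 [ 0.      0.      0.      1.    ]]
[ 0.0787371   0.14609529 -5.1284911 ] [0.06513504 0.07811714 0.02213136]
```

View pics/w2.png

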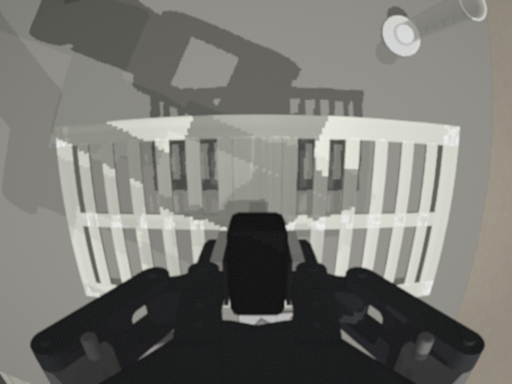

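```bash
python3 -m creep '[{"delta_pos":[0,-0.3,-0.1],"delta_rot":[0,0,0]},{"delta_pos":[-0.1,-0.5,-0.2],"delta_rot":[0,0.03,0]},{"delta_pos":[-0.1,-0.6,-0.2],"delta_rot":[0,0.06,0]},{"delta_pos":[-0.1,-0.6,-0.2],"delta_rot":[0,0.06,0]},{"delta_pos":[-0.1,-0.5,-0.2],"delta_rot":[0,0.06,0]},{"delta_pos":[-0.1,-0.4,-0.2],"delta_rot":[0,0.06,0]},{"delta_pos":[-0.1,-0.3,-0.2],"delta_rot":[0,0.06,0]},{"delta_pos":[0,-0.2,0],"delta_rot":[0,0.05,0]},{"delta_pos":[0,0,0],"delta_rot":[0,0.02,0]},{"delta_pos":[0,0,0],"delta_rot":[0,0,0]}]'; python3 - <<'E'
from h import *
T=cur(); print(T.round(4)); c=cam("wrist"); 
im=ctrl.capture("wrist");cv2.imwrite("pics/w3.png",im[:,:,::-1])
import pickle;pickle.dump(c,open("w3.pkl","wb"))
s=ctrl.sense();print(s['ft_force'],s['torque'])
c2=pickle.load(open("w2.pkl","rb"))
P=wback([(56,131),(459,129),(432,294),(84,293)],.208,c2);print(P.round(4),P.mean(0))
E
```

```text
time_s: 6.2
eef_pos: [0.5698, -0.0377, 0.2931]
ee_rot: [3.071, -0.072, 0.617]
ft_force: [-0.1, -0.3, -4.0]
finger_gap: 0.292
[[ 9.213e-01 -4.660e-02  3.860e-01  5.698e-01]
 [-4.320e-02 -9.989e-01 -1.750e-02 -3.770e-02]
 [ 3.864e-01 -5.000e-04 -9.223e-01  2.931e-01]
 [ 0.000e+00  0.000e+00  0.000e+00  1.000e+00]]
[-1.17141117 -0.85881679 -3.92582402] [ 0.00873758  0.53245726 -0.03754377]
[[ 0.4528 -0.1     0.208 ]
 [ 0.7368 -0.1114  0.208 ]
 [ 0.7342 -0.2452  0.208 ]
 [ 0.4451 -0.2314  0.208 ]] [ 0.59221332 -0.17200998  0.208     ]
```

View pics/w3.png

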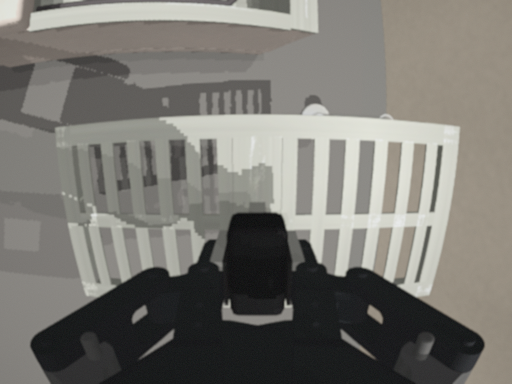

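```bash
python3 - <<'E'
from h import *
import pickle
c=pickle.load(open("w3.pkl","rb"))
P=wback([(318,31),(33,30)],.16,c);print(P)
print(T2([.543,.2106,-.044],[(.165,-.09,.16),(-.116,-.09,.16)]))
print(wproj(T2([.543,.2106,-.044],[(.165,-.09,.16),(-.116,-.09,.16),(.132,-.075,.16)]),c))
im=cv2.imread("pics/w3.png");cv2.imwrite("pics/w3c.png",cv2.resize(im[0:60,0:340],None,fx=2.3,fy=2.3,interpolation=cv2.INTER_CUBIC))
E
```

```text
[[0.70196571 0.11697059 0.16      ]
 [0.42455066 0.1264028  0.16      ]]
[[0.70388158 0.11342945 0.16      ]
 [0.42315355 0.12578946 0.16      ]]
[[319.66834692  34.29603838]
 [ 31.56560188  30.96154721]
 [292.50701752  16.2398837 ]]
```

View pics/w3c.png

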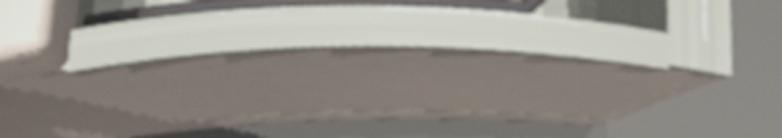

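```bash
python3 -m creep '[{"delta_pos":[0,-0.3,0],"delta_rot":[0,0,0]},{"delta_pos":[-0.1,-0.6,-0.05],"delta_rot":[0,0,0]},{"delta_pos":[-0.1,-0.9,-0.05],"delta_rot":[0,0,0]},{"delta_pos":[-0.1,-0.9,-0.05],"delta_rot":[0,0,0]},{"delta_pos":[-0.1,-0.9,-0.05],"delta_rot":[0,0,0]},{"delta_pos":[-0.1,-0.9,-0.05],"delta_rot":[0,0,0]},{"delta_pos":[-0.1,-0.8,0],"delta_rot":[0,0,0]},{"delta_pos":[0,-0.5,0],"delta_rot":[0,0,0]},{"delta_pos":[0,-0.3,0],"delta_rot":[0,0,0]},{"delta_pos":[0,-0.1,0],"delta_rot":[0,0,0]}]'; cat >> h.py <<'E'
BATH=[.543,.212,-.042]
def st():
    T=cur(); s=ctrl.sense(); c,sn=np.cos(BATH[2]),np.sin(BATH[2])
    A=np.array([[c,sn,0],[-sn,c,0],[0,0,1]])
    p=A@(T[:3,3]-[BATH[0],BATH[1],0]); X=A@T[:3,:3]
    th=np.arctan2(X[2,0],np.hypot(X[0,0],X[1,0])); yaw=np.arctan2(X[1,0],X[0,0])
    f=A@s['ft_force']
    S=np.c_[X[:,0],-X[:,1],-X[:,2]]
    u=p-.046*S[:,2]
    g=lambda x,z:(u+S@[x,0,z])*1e3
    print('t',s['time_s'],'tcp',(p*1e3).round(1),'th %.4f yaw %.4f roll %.4f'%(th,yaw,S[2,1]),'nearB',g(-.1425,0).round(1),'nearT',g(-.1425,.01).round(1),'farB',g(.1425,0).round(1),'farT',g(.1425,.01).round(1),'cen',(u*1e3).round(1))
    print('F(bath)',f.round(2),'M',(A@s['torque']).round(3),'gap',round(s['finger_gap'],3))
E
python3 - <<'E'
from h import *
st()
im=ctrl.capture("top");cv2.imwrite("pics/t4.png",cv2.resize(im[130:280,120:260,::-1],None,fx=4,fy=4,interpolation=cv2.INTER_CUBIC))
im=ctrl.capture("scene");cv2.imwrite("pics/s4.png",im[:,:,::-1])
E
```

```text
time_s: 7.25
eef_pos: [0.5576, 0.212, 0.2937]
ee_rot: [3.07, -0.071, 0.621]
ft_force: [0.8, 0.1, -3.6]
finger_gap: 0.293
t 7.25 tcp [ 14.5   0.6 293.7] th 0.3995 yaw -0.0044 roll 0.0003 nearB [-98.8   1.1 195.9] nearT [-102.7    1.2  205.1] farB [163.7   0.  306.7] farT [159.8   0.  315.9] cen [ 32.4   0.6 251.3]
F(bath) [ 0.75  0.17 -3.59] M [0.054 0.533 0.015] gap 0.293
```

View pics/t4.png

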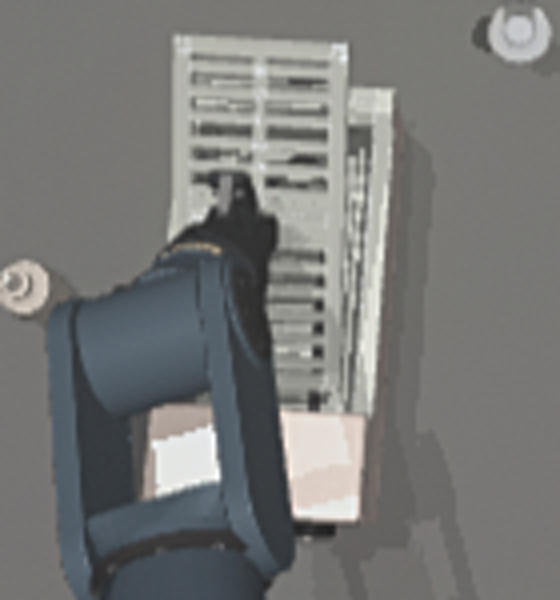

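View pics/s4.png

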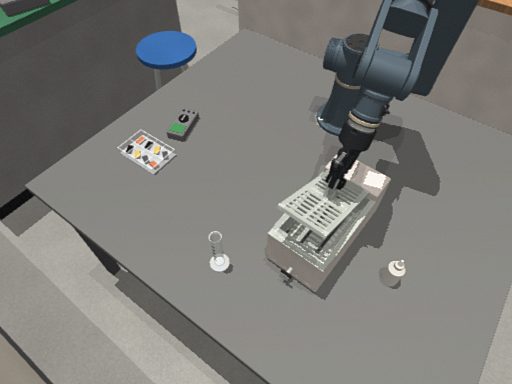

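```bash
python3 -m creep '[{"delta_pos":[-0.04,0,0.1],"delta_rot":[0,0,0]},{"delta_pos":[-0.08,0,0.2],"delta_rot":[0,0,0]},{"delta_pos":[-0.12,0,0.28],"delta_rot":[0,0,0]},{"delta_pos":[-0.12,0,0.28],"delta_rot":[0,0,0]},{"delta_pos":[-0.12,0,0.28],"delta_rot":[0,0,0]},{"delta_pos":[-0.08,0,0.2],"delta_rot":[0,0,0]},{"delta_pos":[-0.06,0,0.15],"delta_rot":[0,0,0]},{"delta_pos":[-0.04,0,0.1],"delta_rot":[0,0,0]},{"delta_pos":[0,0,0],"delta_rot":[0,0,0]},{"delta_pos":[0,0,0],"delta_rot":[0,0,0]}]'; python3 - <<'E'
from h import *
st(); 
c=cam("top"); L=[(159.8,68,315.9),(159.8,-68,315.9)]
print(proj(T2(BATH,np.array(L)/1e3),c))
E
```

```text
time_s: 8.35
eef_pos: [0.5575, 0.2108, 0.2255]
ee_rot: [3.069, -0.072, 0.623]
ft_force: [-0.1, -0.4, -3.2]
finger_gap: 0.296
t 8.35 tcp [ 14.5  -0.6 225.5] th 0.4009 yaw -0.0051 roll 0.0002 nearB [-98.7   0.  127.5] nearT [-1.026e+02  1.000e-01  1.368e+02] farB [163.7  -1.3 238.8] farT [159.8  -1.3 248. ] cen [ 32.5  -0.6 183.2]
F(bath) [-0.1  -0.38 -3.24] M [0.081 0.497 0.033] gap 0.296
[[162.78256495 138.97281721]
 [206.48923115 141.24051784]]
```

```bash
python3 -m creep '[{"delta_pos":[-0.08,0,0],"delta_rot":[0,0,0]},{"delta_pos":[-0.16,0,0],"delta_rot":[0,0,0]},{"delta_pos":[-0.2,0,0],"delta_rot":[0,0,0]},{"delta_pos":[-0.2,0,0],"delta_rot":[0,0,0]},{"delta_pos":[-0.16,0,0],"delta_rot":[0,0,0]},{"delta_pos":[-0.1,0,0],"delta_rot":[0,0,0]},{"delta_pos":[-0.08,0,0.02],"delta_rot":[0,0,0]},{"delta_pos":[-0.04,0,0],"delta_rot":[0,0,0]},{"delta_pos":[0,0,0],"delta_rot":[0,0,0]},{"delta_pos":[0,0,0],"delta_rot":[0,0,0]}]'; python3 - <<'E'
from h import *
st(); 
E
```

```text
time_s: 9.35
eef_pos: [0.5203, 0.2126, 0.2087]
ee_rot: [3.069, -0.072, 0.623]
ft_force: [-1.5, 0.3, -4.7]
finger_gap: 0.299
t 9.35 tcp [-22.7  -0.4 208.7] th 0.4007 yaw -0.0052 roll 0.0002 nearB [-135.9    0.2  110.8] nearT [-139.8    0.3  120. ] farB [126.5  -1.1 221.9] farT [122.6  -1.1 231.1] cen [ -4.7  -0.4 166.3]
F(bath) [-1.52  0.25 -4.68] M [-0.023  0.523  0.044] gap 0.299
```

```bash
python3 -m creep '[{"delta_pos":[-0.03,0,0.07],"delta_rot":[0,0,0]},{"delta_pos":[-0.03,0,0.07],"delta_rot":[0,0,0]},{"delta_pos":[-0.03,0,0.07],"delta_rot":[0,0,0]},{"delta_pos":[-0.03,0,0.07],"delta_rot":[0,0,0]},{"delta_pos":[-0.03,0,0.07],"delta_rot":[0,0,0]},{"delta_pos":[-0.03,0,0.07],"delta_rot":[0,0,0]},{"delta_pos":[-0.008,0,0.02],"delta_rot":[0,0,0]},{"delta_pos":[-0.008,0,0.02],"delta_rot":[0,0,0]},{"delta_pos":[0,0,0],"delta_rot":[0,0,0]},{"delta_pos":[0,0,0],"delta_rot":[0,0,0]}]'; python3 - <<'E'
from h import *
st(); 
E
```

```text
time_s: 10.35
eef_pos: [0.52, 0.2126, 0.1887]
ee_rot: [3.069, -0.072, 0.623]
ft_force: [0.1, 0.3, -3.7]
finger_gap: 0.295
t 10.35 tcp [-23.   -0.4 188.7] th 0.4003 yaw -0.0051 roll 0.0001 nearB [-136.3    0.2   90.8] nearT [-140.2    0.2  100. ] farB [126.1  -1.1 201.8] farT [122.2  -1.1 211. ] cen [ -5.1  -0.5 146.3]
F(bath) [ 0.06  0.25 -3.71] M [ 0.07   0.54  -0.035] gap 0.295
```

```bash
python3 -m creep '[{"delta_pos":[-0.004,0,0.0095],"delta_rot":[0,0,0]},{"delta_pos":[-0.004,0,0.0095],"delta_rot":[0,0,0]},{"delta_pos":[-0.004,0,0.0095],"delta_rot":[0,0,0]},{"delta_pos":[-0.004,0,0.0095],"delta_rot":[0,0,0]},{"delta_pos":[-0.004,0,0.0095],"delta_rot":[0,0,0]},{"delta_pos":[-0.004,0,0.0095],"delta_rot":[0,0,0]},{"delta_pos":[-0.004,0,0.0095],"delta_rot":[0,0,0]},{"delta_pos":[-0.004,0,0.0095],"delta_rot":[0,0,0]},{"delta_pos":[-0.004,0,0.0095],"delta_rot":[0,0,0]},{"delta_pos":[-0.004,0,0.0095],"delta_rot":[0,0,0]}]'; python3 - <<'E'
from h import *
st(); 
E
```

```text
time_s: 11.35
eef_pos: [0.5199, 0.2125, 0.1844]
ee_rot: [3.069, -0.072, 0.622]
ft_force: [-0.7, 0.1, -4.1]
finger_gap: 0.3
t 11.35 tcp [-23.1  -0.5 184.4] th 0.4000 yaw -0.0050 roll 0.0000 nearB [-1.365e+02  1.000e-01  8.650e+01] nearT [-1.403e+02  1.000e-01  9.570e+01] farB [126.   -1.2 197.5] farT [122.1  -1.2 206.7] cen [ -5.2  -0.5 142. ]
F(bath) [-0.66  0.03 -4.13] M [0.064 0.562 0.002] gap 0.3
```

```bash
python3 -m creep '[{"delta_pos":[-0.004,0,0.0095],"delta_rot":[0,0,0]},{"delta_pos":[-0.004,0,0.0095],"delta_rot":[0,0,0]},{"delta_pos":[-0.004,0,0.0095],"delta_rot":[0,0,0]},{"delta_pos":[-0.004,0,0.0095],"delta_rot":[0,0,0]},{"delta_pos":[-0.004,0,0.0095],"delta_rot":[0,0,0]},{"delta_pos":[-0.004,0,0.0095],"delta_rot":[0,0,0]},{"delta_pos":[-0.004,0,0.0095],"delta_rot":[0,0,0]},{"delta_pos":[-0.004,0,0.0095],"delta_rot":[0,0,0]},{"delta_pos":[-0.004,0,0.0095],"delta_rot":[0,0,0]},{"delta_pos":[-0.004,0,0.0095],"delta_rot":[0,0,0]}]'; python3 - <<'E'
from h import *
st(); 
E
```

```text
time_s: 12.35
eef_pos: [0.5199, 0.2126, 0.1802]
ee_rot: [3.069, -0.072, 0.622]
ft_force: [-0.9, -0.3, -4.3]
finger_gap: 0.295
t 12.35 tcp [-23.1  -0.4 180.2] th 0.4000 yaw -0.0050 roll 0.0000 nearB [-1.365e+02  1.000e-01  8.240e+01] nearT [-140.4    0.2   91.6] farB [126.   -1.2 193.4] farT [122.1  -1.1 202.6] cen [ -5.2  -0.5 137.9]
F(bath) [-0.85 -0.35 -4.26] M [0.047 0.543 0.03 ] gap 0.295
```

```bash
python3 -m creep '[{"delta_pos":[-0.004,0,0.0095],"delta_rot":[0,0,0]},{"delta_pos":[-0.004,0,0.0095],"delta_rot":[0,0,0]},{"delta_pos":[-0.004,0,0.0095],"delta_rot":[0,0,0]},{"delta_pos":[-0.004,0,0.0095],"delta_rot":[0,0,0]},{"delta_pos":[-0.004,0,0.0095],"delta_rot":[0,0,0]},{"delta_pos":[-0.004,0,0.0095],"delta_rot":[0,0,0]},{"delta_pos":[-0.004,0,0.0095],"delta_rot":[0,0,0]},{"delta_pos":[-0.004,0,0.0095],"delta_rot":[0,0,0]},{"delta_pos":[-0.004,0,0.0095],"delta_rot":[0,0,0]},{"delta_pos":[-0.004,0,0.0095],"delta_rot":[0,0,0]}]'; python3 - <<'E'
from h import *
st(); 
E
```

```text
time_s: 13.35
eef_pos: [0.5199, 0.2125, 0.1761]
ee_rot: [3.069, -0.072, 0.622]
ft_force: [0.2, 0.2, -4.0]
finger_gap: 0.293
t 13.35 tcp [-23.1  -0.4 176.1] th 0.4000 yaw -0.0050 roll 0.0000 nearB [-1.365e+02  1.000e-01  7.830e+01] nearT [-1.404e+02  1.000e-01  8.750e+01] farB [126.   -1.2 189.3] farT [122.1  -1.2 198.5] cen [ -5.2  -0.5 133.8]
F(bath) [ 0.17  0.21 -3.98] M [0.002 0.519 0.035] gap 0.293
```

```bash
python3 -m creep '[{"delta_pos":[-0.004,0,0.0095],"delta_rot":[0,0,0]},{"delta_pos":[-0.004,0,0.0095],"delta_rot":[0,0,0]},{"delta_pos":[-0.004,0,0.0095],"delta_rot":[0,0,0]},{"delta_pos":[-0.004,0,0.0095],"delta_rot":[0,0,0]},{"delta_pos":[-0.004,0,0.0095],"delta_rot":[0,0,0]},{"delta_pos":[-0.004,0,0.0095],"delta_rot":[0,0,0]},{"delta_pos":[-0.004,0,0.0095],"delta_rot":[0,0,0]},{"delta_pos":[-0.004,0,0.0095],"delta_rot":[0,0,0]},{"delta_pos":[-0.004,0,0.0095],"delta_rot":[0,0,0]},{"delta_pos":[-0.004,0,0.0095],"delta_rot":[0,0,0]}]'; python3 - <<'E'
from h import *
st(); 
E
```

```text
time_s: 14.35
eef_pos: [0.5199, 0.2125, 0.172]
ee_rot: [3.069, -0.072, 0.622]
ft_force: [0.3, 0.2, -3.2]
finger_gap: 0.293
t 14.35 tcp [-23.1  -0.5 172. ] th 0.3999 yaw -0.0051 roll -0.0000 nearB [-1.365e+02  1.000e-01  7.410e+01] nearT [-1.404e+02  1.000e-01  8.330e+01] farB [126.   -1.2 185.1] farT [122.1  -1.2 194.3] cen [ -5.2  -0.5 129.6]
F(bath) [ 0.32  0.24 -3.19] M [-0.057  0.497 -0.024] gap 0.293
```

```bash
python3 -m creep '[{"delta_pos":[-0.004,0,0.0095],"delta_rot":[0,0,0]},{"delta_pos":[-0.004,0,0.0095],"delta_rot":[0,0,0]},{"delta_pos":[-0.004,0,0.0095],"delta_rot":[0,0,0]},{"delta_pos":[-0.004,0,0.0095],"delta_rot":[0,0,0]},{"delta_pos":[-0.004,0,0.0095],"delta_rot":[0,0,0]},{"delta_pos":[-0.004,0,0.0095],"delta_rot":[0,0,0]},{"delta_pos":[-0.004,0,0.0095],"delta_rot":[0,0,0]},{"delta_pos":[-0.004,0,0.0095],"delta_rot":[0,0,0]},{"delta_pos":[0,0,0],"delta_rot":[0,0,0]},{"delta_pos":[0,0,0],"delta_rot":[0,0,0]}]'; python3 - <<'E'
from h import *
st(); 
E
```

```text
time_s: 15.35
eef_pos: [0.5211, 0.2126, 0.1703]
ee_rot: [3.068, -0.072, 0.627]
ft_force: [0.0, -1.3, 8.0]
finger_gap: 0.292
t 15.35 tcp [-21.9  -0.3 170.3] th 0.4032 yaw -0.0050 roll 0.0005 nearB [-134.9    0.3   72. ] nearT [-138.8    0.3   81.2] farB [127.2  -1.  183.9] farT [123.3  -1.  193.1] cen [ -3.8  -0.4 128. ]
F(bath) [ 0.07 -1.27  8.01] M [-0.241  1.122  0.047] gap 0.292
```

```bash
python3 -m creep '[{"delta_pos":[0.01,0,-0.023],"delta_rot":[0,0,0]},{"delta_pos":[0.01,0,-0.023],"delta_rot":[0,0,0]},{"delta_pos":[-0.023,0,-0.01],"delta_rot":[0,0,0]},{"delta_pos":[-0.023,0,-0.01],"delta_rot":[0,0,0]},{"delta_pos":[-0.023,0,-0.01],"delta_rot":[0,0,0]},{"delta_pos":[-0.023,0,-0.01],"delta_rot":[0,0,0]},{"delta_pos":[-0.023,0,-0.01],"delta_rot":[0,0,0]},{"delta_pos":[-0.023,0,-0.01],"delta_rot":[0,0,0]},{"delta_pos":[0,0,0],"delta_rot":[0,0,0]},{"delta_pos":[0,0,0],"delta_rot":[0,0,0]}]'; python3 - <<'E'
from h import *
st(); 
E
```

```text
time_s: 16.35
eef_pos: [0.514, 0.2129, 0.1709]
ee_rot: [3.069, -0.072, 0.623]
ft_force: [1.9, 0.0, 1.1]
finger_gap: 0.294
t 16.35 tcp [-29.   -0.3 170.9] th 0.4003 yaw -0.0052 roll 0.0003 nearB [-142.3    0.3   73. ] nearT [-146.2    0.3   82.2] farB [120.1  -1.  184.1] farT [116.2  -1.  193.3] cen [-11.1  -0.4 128.5]
F(bath) [1.91 0.1  1.06] M [0.085 0.153 0.008] gap 0.294
```

```bash
python3 -m creep '[{"delta_pos":[0.01,0,-0.023],"delta_rot":[0,0,0]},{"delta_pos":[-0.01,0,-0.004],"delta_rot":[0,0,0]},{"delta_pos":[-0.01,0,-0.004],"delta_rot":[0,0,0]},{"delta_pos":[-0.01,0,-0.004],"delta_rot":[0,0,0]},{"delta_pos":[-0.01,0,-0.004],"delta_rot":[0,0,0]},{"delta_pos":[-0.01,0,-0.004],"delta_rot":[0,0,0]},{"delta_pos":[0,0,0],"delta_rot":[0,0,0]},{"delta_pos":[0,0,0],"delta_rot":[0,0,0]},{"delta_pos":[0,0,0],"delta_rot":[0,0,0]},{"delta_pos":[0,0,0],"delta_rot":[0,0,0]}]'; python3 - <<'E'
from h import *
st(); 
E
```

```text
time_s: 17.35
eef_pos: [0.5117, 0.2129, 0.1717]
ee_rot: [3.069, -0.072, 0.622]
ft_force: [0.4, 0.5, -4.7]
finger_gap: 0.298
t 17.35 tcp [-31.3  -0.4 171.7] th 0.3998 yaw -0.0050 roll -0.0001 nearB [-1.447e+02  1.000e-01  7.390e+01] nearT [-148.6    0.2   83.1] farB [117.8  -1.2 184.8] farT [113.9  -1.1 194. ] cen [-13.4  -0.5 129.3]
F(bath) [ 0.39  0.49 -4.69] M [-0.011  0.514  0.002] gap 0.298
```

```bash
python3 -m creep '[{"delta_pos":[-0.008,0,-0.0035],"delta_rot":[0,0,0]},{"delta_pos":[-0.008,0,-0.0035],"delta_rot":[0,0,0]},{"delta_pos":[-0.008,0,-0.0035],"delta_rot":[0,0,0]},{"delta_pos":[-0.008,0,-0.0035],"delta_rot":[0,0,0]},{"delta_pos":[-0.008,0,-0.0035],"delta_rot":[0,0,0]},{"delta_pos":[-0.008,0,-0.0035],"delta_rot":[0,0,0]},{"delta_pos":[-0.008,0,-0.0035],"delta_rot":[0,0,0]},{"delta_pos":[0,0,0],"delta_rot":[0,0,0]},{"delta_pos":[0,0,0],"delta_rot":[0,0,0]},{"delta_pos":[0,0,0],"delta_rot":[0,0,0]}]'; python3 - <<'E'
from h import *
st(); 
E
```

```text
time_s: 18.35
eef_pos: [0.5094, 0.213, 0.1719]
ee_rot: [3.069, -0.072, 0.622]
ft_force: [0.2, 0.3, -4.6]
finger_gap: 0.296
t 18.35 tcp [-33.6  -0.4 171.9] th 0.4002 yaw -0.0051 roll 0.0001 nearB [-146.9    0.2   74. ] nearT [-150.8    0.2   83.2] farB [115.5  -1.1 185. ] farT [111.6  -1.1 194.2] cen [-15.7  -0.5 129.5]
F(bath) [ 0.17  0.28 -4.63] M [-0.012  0.414  0.013] gap 0.296
```

```bash
python3 -m creep '[{"delta_pos":[-0.008,0,-0.0035],"delta_rot":[0,0,0]},{"delta_pos":[-0.008,0,-0.0035],"delta_rot":[0,0,0]},{"delta_pos":[-0.008,0,-0.0035],"delta_rot":[0,0,0]},{"delta_pos":[-0.008,0,-0.0035],"delta_rot":[0,0,0]},{"delta_pos":[-0.008,0,-0.0035],"delta_rot":[0,0,0]},{"delta_pos":[-0.008,0,-0.0035],"delta_rot":[0,0,0]},{"delta_pos":[0,0,0],"delta_rot":[0,0,0]},{"delta_pos":[0,0,0],"delta_rot":[0,0,0]},{"delta_pos":[0,0,0],"delta_rot":[0,0,0]},{"delta_pos":[0,0,0],"delta_rot":[0,0,0]}]'; python3 - <<'E'
from h import *
st(); 
E
```

```text
time_s: 19.35
eef_pos: [0.5087, 0.2133, 0.1726]
ee_rot: [3.069, -0.072, 0.627]
ft_force: [4.8, -1.7, -4.2]
finger_gap: 0.296
t 19.35 tcp [-3.440e+01 -1.000e-01  1.726e+02] th 0.4031 yaw -0.0048 roll 0.0007 nearB [-147.4    0.5   74.4] nearT [-151.3    0.5   83.6] farB [114.8  -0.8 186.1] farT [110.8  -0.8 195.3] cen [-16.3  -0.2 130.3]
F(bath) [ 4.83 -1.5  -4.22] M [-0.403 -0.75  -0.14 ] gap 0.296
```

```bash
cat >> h.py <<'E'
BATH=[.5418,.212,-.042]
def target(nTx,nBz,th,y=0.,yaw=0.):
    # pose from nearT x (mm), nearB z (mm)
    c,s=np.cos(th),np.sin(th)
    nBx=nTx+10*s
    ux=nBx+142.5*c; uz=nBz+142.5*s
    p=np.array([ux-46*s,y,uz+46*c])/1e3
    cb,sb=np.cos(BATH[2]),np.sin(BATH[2])
    P=[BATH[0]+cb*p[0]-sb*p[1],BATH[1]+sb*p[0]+cb*p[1],p[2]]
    return Tm(P,toolR(BATH[2]+yaw,th))
E
python3 - <<'E'
from h import *
st()
T=cur()
print(twist(T,target(-148.5+1.4,75,.33,-.2,-.004),10))
E
```

```text
t 19.35 tcp [-3.320e+01 -1.000e-01  1.726e+02] th 0.4031 yaw -0.0048 roll 0.0007 nearB [-146.2    0.5   74.4] nearT [-150.1    0.5   83.6] farB [116.   -0.7 186.1] farT [112.   -0.7 195.3] cen [-1.510e+01 -1.000e-01  1.303e+02]
F(bath) [ 4.83 -1.5  -4.22] M [-0.403 -0.75  -0.14 ] gap 0.296
(array([0.0144, 0.0003, 0.0266]), array([-0.0001, -0.0073, -0.0001]))
```

```bash
python3 -m creep '[{"delta_pos":[0.03,0,0.013],"delta_rot":[0,0,0]},{"delta_pos":[0.0125,0,0.028],"delta_rot":[0,-0.008,0]},{"delta_pos":[0.0125,0,0.028],"delta_rot":[0,-0.008,0]},{"delta_pos":[0.0125,0,0.028],"delta_rot":[0,-0.008,0]},{"delta_pos":[0.0125,0,0.028],"delta_rot":[0,-0.008,0]},{"delta_pos":[0.0125,0,0.028],"delta_rot":[0,-0.008,0]},{"delta_pos":[0.0125,0,0.028],"delta_rot":[0,-0.008,0]},{"delta_pos":[0.0125,0,0.028],"delta_rot":[0,-0.008,0]},{"delta_pos":[0.0125,0,0.028],"delta_rot":[0,-0.008,0]},{"delta_pos":[0.0125,0,0.028],"delta_rot":[0,-0.008,0]}]'; python3 - <<'E'
from h import *
st()
T=cur()
print(twist(T,target(-148,75,.24,-.2,-.004),10))
E
```

```text
time_s: 20.35
eef_pos: [0.5155, 0.2126, 0.1636]
ee_rot: [3.091, -0.073, 0.507]
ft_force: [0.6, -0.2, -3.9]
finger_gap: 0.295
t 20.35 tcp [-26.3  -0.5 163.6] th 0.3254 yaw -0.0050 roll -0.0004 nearB [-1.466e+02  1.000e-01  7.440e+01] nearT [-1.498e+02  1.000e-01  8.390e+01] farB [123.4  -1.2 165.5] farT [120.2  -1.2 175. ] cen [-11.6  -0.6 120. ]
F(bath) [ 0.64 -0.14 -3.89] M [-0.021  0.241 -0.068] gap 0.295
(array([ 0.0126, -0.0008,  0.0297]), array([ 0.0001, -0.0085, -0.0001]))
```

```bash
python3 -m creep '[{"delta_pos":[0.02,0,0.02],"delta_rot":[0,-0.004,0]},{"delta_pos":[0.014,0,0.03],"delta_rot":[0,-0.0085,0]},{"delta_pos":[0.012,0,0.03],"delta_rot":[0,-0.0085,0]},{"delta_pos":[0.012,0,0.03],"delta_rot":[0,-0.0085,0]},{"delta_pos":[0.012,0,0.03],"delta_rot":[0,-0.0085,0]},{"delta_pos":[0.012,0,0.03],"delta_rot":[0,-0.0085,0]},{"delta_pos":[0.012,0,0.03],"delta_rot":[0,-0.0085,0]},{"delta_pos":[0.012,0,0.03],"delta_rot":[0,-0.0085,0]},{"delta_pos":[0.012,0,0.03],"delta_rot":[0,-0.0085,0]},{"delta_pos":[0.012,0,0.03],"delta_rot":[0,-0.0085,0]}]'; python3 - <<'E'
from h import *
st()
T=cur()
print(twist(T,target(-144,75,.17,0,-.0),10))
im=ctrl.capture("wrist");cv2.imwrite("pics/w5.png",im[:,:,::-1])
im=ctrl.capture("scene");cv2.imwrite("pics/s5.png",cv2.resize(im[150:290,250:400,::-1],None,fx=4,fy=4,interpolation=cv2.INTER_CUBIC))
E
```

```text
time_s: 21.35
eef_pos: [0.5247, 0.2123, 0.1544]
ee_rot: [3.111, -0.073, 0.386]
ft_force: [-0.1, 1.0, -4.3]
finger_gap: 0.299
t 21.35 tcp [-17.1  -0.4 154.4] th 0.2469 yaw -0.0050 roll 0.0001 nearB [-144.     0.2   74.9] nearT [-146.4    0.2   84.6] farB [132.4  -1.2 144.6] farT [129.9  -1.1 154.3] cen [ -5.8  -0.5 109.8]
F(bath) [-0.18  0.98 -4.27] M [ 0.008  0.359 -0.012] gap 0.299
(array([ 0.013 , -0.0011,  0.0281]), array([ 0.0001, -0.0077, -0.0005]))
```

View pics/w5.png

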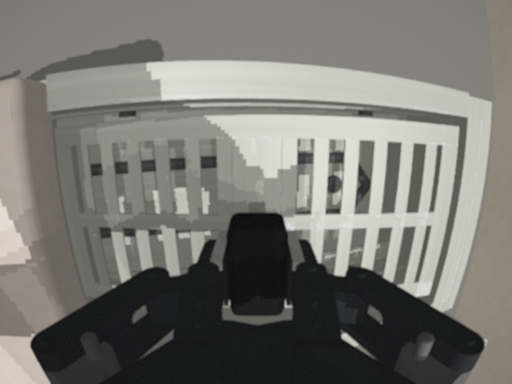

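View pics/s5.png

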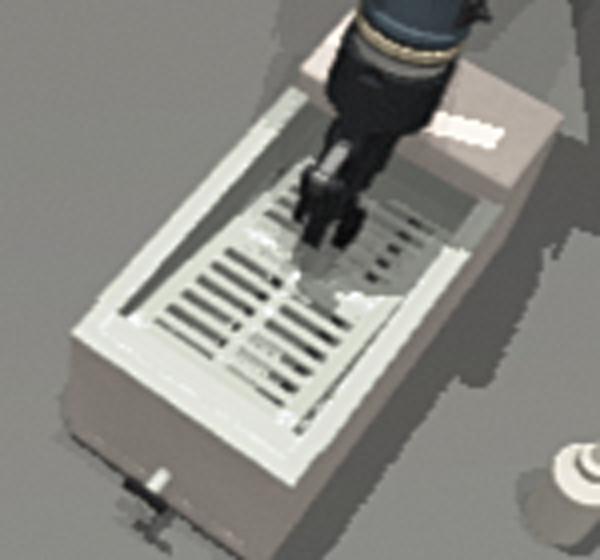

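```bash
python3 - <<'E'
from h import *
T=cur()
print(twist(T,target(-147,75,.18,0,-.002),10))
E
```

```text
(array([ 0.0038, -0.0011,  0.0229]), array([ 0.0001, -0.0068, -0.0003]))
```

```bash
python3 -m creep '[{"delta_pos":[0.004,-0.001,0.023],"delta_rot":[0,-0.007,0]},{"delta_pos":[0.004,-0.001,0.023],"delta_rot":[0,-0.007,0]},{"delta_pos":[0.004,-0.001,0.023],"delta_rot":[0,-0.007,0]},{"delta_pos":[0.004,-0.001,0.023],"delta_rot":[0,-0.007,0]},{"delta_pos":[0.004,-0.001,0.023],"delta_rot":[0,-0.007,0]},{"delta_pos":[0.004,-0.001,0.023],"delta_rot":[0,-0.007,0]},{"delta_pos":[0.004,-0.001,0.023],"delta_rot":[0,-0.007,0]},{"delta_pos":[0.004,-0.001,0.023],"delta_rot":[0,-0.007,0]},{"delta_pos":[0.004,-0.001,0.023],"delta_rot":[0,-0.007,0]},{"delta_pos":[0.004,-0.001,0.023],"delta_rot":[0,-0.007,0]}]'; python3 - <<'E'
from h import *
st()
T=cur()
print(twist(T,target(-138.5,75,.06,0,-.002),10))
print(twist(T,target(-138.5,75,.06,0,-.002),20))
E
```

```text
time_s: 22.45
eef_pos: [0.5282, 0.2125, 0.1458]
ee_rot: [3.124, -0.073, 0.277]
ft_force: [0.1, 0.3, -4.0]
finger_gap: 0.299
t 22.45 tcp [-13.6  -0.  145.8] th 0.1770 yaw -0.0050 roll 0.0001 nearB [-145.7    0.6   75.4] nearT [-147.5    0.7   85.2] farB [134.8  -0.8 125.6] farT [133.   -0.8 135.4] cen [-5.500e+00 -1.000e-01  1.005e+02]
F(bath) [ 0.12  0.35 -3.99] M [-0.039  0.188 -0.014] gap 0.299
(array([ 0.0328, -0.0002,  0.045 ]), array([ 0.    , -0.0117, -0.0003]))
(array([ 0.0164, -0.0001,  0.0225]), array([ 0.    , -0.0059, -0.0001]))
```

```bash
python3 -m creep '[{"delta_pos":[0.03,0,0.042],"delta_rot":[0,-0.0115,0]},{"delta_pos":[0.033,0,0.044],"delta_rot":[0,-0.0115,0]},{"delta_pos":[0.033,0,0.044],"delta_rot":[0,-0.0115,0]},{"delta_pos":[0.033,0,0.044],"delta_rot":[0,-0.0115,0]},{"delta_pos":[0.033,0,0.044],"delta_rot":[0,-0.0115,0]},{"delta_pos":[0.033,0,0.044],"delta_rot":[0,-0.0115,0]},{"delta_pos":[0.033,0,0.044],"delta_rot":[0,-0.0115,0]},{"delta_pos":[0.033,0,0.044],"delta_rot":[0,-0.0115,0]},{"delta_pos":[0.033,0,0.044],"delta_rot":[0,-0.0115,0]},{"delta_pos":[0.025,0,0.04],"delta_rot":[0,-0.0115,0]}]'; python3 - <<'E'
from h import *
st()
T=cur()
print(twist(T,target(-138,75.5,.0,0,-.002),10))
E
```

```text
time_s: 23.45
eef_pos: [0.5432, 0.2119, 0.13]
ee_rot: [3.138, -0.074, 0.097]
ft_force: [0.2, 0.1, -4.0]
finger_gap: 0.299
t 23.45 tcp [ 1.4e+00 -1.0e-01  1.3e+02] th 0.0617 yaw -0.0050 roll 0.0001 nearB [-138.     0.6   75.3] nearT [-138.6    0.6   85.3] farB [146.5  -0.8  92.9] farT [145.9  -0.8 102.9] cen [ 4.3 -0.1 84.1]
F(bath) [ 0.2   0.11 -4.05] M [0.027 0.009 0.008] gap 0.299
(array([ 0.007 , -0.0002,  0.0216]), array([ 0.    , -0.0062, -0.0003]))
```

```bash
python3 -m creep '[{"delta_pos":[0.006,0,0.02],"delta_rot":[0,-0.006,0]},{"delta_pos":[0.006,0,0.02],"delta_rot":[0,-0.006,0]},{"delta_pos":[0.006,0,0.02],"delta_rot":[0,-0.006,0]},{"delta_pos":[0.006,0,0.02],"delta_rot":[0,-0.006,0]},{"delta_pos":[0.006,0,0.02],"delta_rot":[0,-0.006,0]},{"delta_pos":[0.006,0,0.02],"delta_rot":[0,-0.006,0]},{"delta_pos":[0.006,0,0.02],"delta_rot":[0,-0.006,0]},{"delta_pos":[0.006,0,0.02],"delta_rot":[0,-0.006,0]},{"delta_pos":[0.006,0,0.02],"delta_rot":[0,-0.006,0]},{"delta_pos":[0,0,0],"delta_rot":[0,-0.003,0]}]'; python3 - <<'E'
from h import *
st()
T=cur()
print(twist(T,target(-138,75,.0,0,-.0),10))
E
```

```text
time_s: 24.45
eef_pos: [0.5456, 0.2117, 0.123]
ee_rot: [3.141, -0.074, 0.008]
ft_force: [-0.5, -0.3, -4.0]
finger_gap: 0.291
t 24.45 tcp [ 3.80e+00 -1.00e-01  1.23e+02] th 0.0052 yaw -0.0050 roll 0.0000 nearB [-138.5    0.6   76.2] nearT [-138.5    0.6   86.2] farB [146.5  -0.8  77.7] farT [146.5  -0.8  87.7] cen [ 4.  -0.1 77. ]
F(bath) [-0.47 -0.35 -4.05] M [-0.031  0.034  0.024] gap 0.291
(array([ 0.0018, -0.0003,  0.0049]), array([ 0.    , -0.0005, -0.0005]))
```

```bash
python3 -m creep '[{"delta_pos":[0,0,0.007],"delta_rot":[0,-0.002,0]},{"delta_pos":[0,0,0.007],"delta_rot":[0,-0.002,0]},{"delta_pos":[0,0,0.007],"delta_rot":[0,0,0]},{"delta_pos":[0,0,0.007],"delta_rot":[0,0,0]},{"delta_pos":[0,0,0.007],"delta_rot":[0,0,0]},{"delta_pos":[0,0,0.007],"delta_rot":[0,0,0]},{"delta_pos":[0,0,0.007],"delta_rot":[0,0,0]},{"delta_pos":[0,0,0.007],"delta_rot":[0,0,0]},{"delta_pos":[0,0,0.007],"delta_rot":[0,0,0]},{"delta_pos":[0,0,0.007],"delta_rot":[0,0,0]}]'; python3 - <<'E'
from h import *
st()
E
```

```text
time_s: 25.45
eef_pos: [0.5454, 0.2117, 0.1203]
ee_rot: [3.141, -0.074, 0.002]
ft_force: [-0.9, -1.2, -4.0]
finger_gap: 0.292
t 25.45 tcp [ 3.600e+00 -1.000e-01  1.203e+02] th 0.0015 yaw -0.0050 roll 0.0000 nearB [-138.8    0.6   74.1] nearT [-138.8    0.6   84.1] farB [146.2  -0.8  74.5] farT [146.2  -0.8  84.5] cen [ 3.7 -0.1 74.3]
F(bath) [-0.86 -1.24 -3.97] M [ 0.06  -0.021  0.046] gap 0.292
```

```bash
python3 -m creep '[{"delta_pos":[0,0,0.004],"delta_rot":[0,0,0]},{"delta_pos":[0,0,0.004],"delta_rot":[0,0,0]},{"delta_pos":[0,0,0.004],"delta_rot":[0,0,0]},{"delta_pos":[0,0,0.004],"delta_rot":[0,0,0]},{"delta_pos":[0,0,0.004],"delta_rot":[0,0,0]},{"delta_pos":[0,0,0.004],"delta_rot":[0,0,0]},{"delta_pos":[0,0,0.004],"delta_rot":[0,0,0]},{"delta_pos":[0,0,0.004],"delta_rot":[0,0,0]},{"delta_pos":[0,0,0],"delta_rot":[0,0,0]},{"delta_pos":[0,0,0],"delta_rot":[0,0,0]}]'; python3 - <<'E'
from h import *
st()
E
```

```text
time_s: 26.45
eef_pos: [0.5455, 0.2118, 0.1199]
ee_rot: [-3.141, 0.074, -0.003]
ft_force: [-1.8, -0.6, 5.9]
finger_gap: 0.295
t 26.45 tcp [ 3.700e+00 -1.000e-01  1.199e+02] th 0.0019 yaw -0.0049 roll 0.0001 nearB [-138.7    0.6   73.6] nearT [-138.7    0.6   83.6] farB [146.3  -0.8  74.2] farT [146.3  -0.8  84.2] cen [ 3.8 -0.1 73.9]
F(bath) [-1.73 -0.71  5.85] M [-0.099  0.403 -0.025] gap 0.295
```

```bash
python3 -m creep '[{"delta_pos":[0,0,-0.004],"delta_rot":[0,-0.001,0]},{"delta_pos":[0,0,-0.004],"delta_rot":[0,-0.001,0]},{"delta_pos":[0,0,0],"delta_rot":[0,0,0]},{"delta_pos":[0,0,0],"delta_rot":[0,0,0]},{"delta_pos":[0,0,0],"delta_rot":[0,0,0]},{"delta_pos":[0,0,0],"delta_rot":[0,0,0]},{"delta_pos":[0,0,0],"delta_rot":[0,0,0]},{"delta_pos":[0,0,0],"delta_rot":[0,0,0]},{"delta_pos":[0,0,0],"delta_rot":[0,0,0]},{"delta_pos":[0,0,0],"delta_rot":[0,0,0]}]'; python3 - <<'E'
from h import *
st()
im=ctrl.capture("wrist");cv2.imwrite("pics/w6.png",im[:,:,::-1])
E
```

```text
time_s: 27.45
eef_pos: [0.5454, 0.2118, 0.1199]
ee_rot: [-3.141, 0.074, 0.0]
ft_force: [-3.9, 0.3, 6.1]
finger_gap: 0.292
t 27.45 tcp [ 3.700e+00 -1.000e-01  1.199e+02] th -0.0001 yaw -0.0049 roll 0.0000 nearB [-138.9    0.6   73.9] nearT [-138.9    0.6   83.9] farB [146.1  -0.8  73.9] farT [146.1  -0.8  83.9] cen [ 3.6 -0.1 73.9]
F(bath) [-3.87  0.17  6.13] M [-0.078  0.203  0.007] gap 0.292
```

View pics/w6.png

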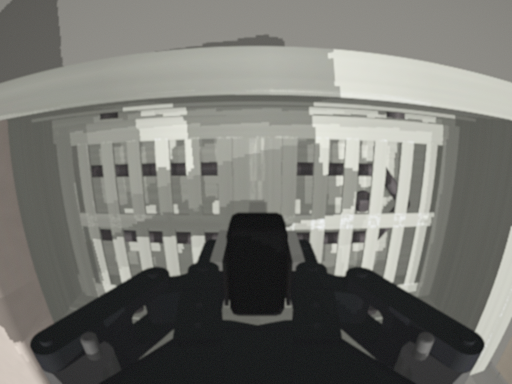

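```bash
python3 -m creep '[{"delta_pos":[0,0,-0.006],"delta_rot":[0,0,0]},{"delta_pos":[0,0,-0.006],"delta_rot":[0,0,0]},{"delta_pos":[0,0,-0.006],"delta_rot":[0,0,0]},{"delta_pos":[0.008,0,0],"delta_rot":[0,0,0]},{"delta_pos":[0.008,0,0],"delta_rot":[0,0,0]},{"delta_pos":[0.008,0,0],"delta_rot":[0,0,0]},{"delta_pos":[0.008,0,0],"delta_rot":[0,0,0]},{"delta_pos":[0,0,0],"delta_rot":[0,0,0]},{"delta_pos":[0,0,0],"delta_rot":[0,0,0]},{"delta_pos":[0,0,0],"delta_rot":[0,0,0]}]'; python3 - <<'E'
from h import *
st()
E
```

```text
time_s: 28.5
eef_pos: [0.5468, 0.2118, 0.1199]
ee_rot: [-3.141, 0.074, 0.001]
ft_force: [-2.4, 0.6, 0.9]
finger_gap: 0.294
t 28.5 tcp [  5.   -0.  119.9] th -0.0004 yaw -0.0050 roll 0.0002 nearB [-137.5    0.7   73.9] nearT [-137.5    0.7   83.9] farB [147.5  -0.7  73.8] farT [147.5  -0.7  83.8] cen [ 5.  -0.  73.9]
F(bath) [-2.44  0.5   0.89] M [ 0.065 -0.045 -0.002] gap 0.294
```

```bash
python3 -m creep '[{"delta_pos":[0,0,0],"delta_rot":[0,0,0]},{"delta_pos":[0,0,0],"delta_rot":[0,0,0]},{"delta_pos":[0,0,0],"delta_rot":[0,0,0]},{"delta_pos":[0,0,0],"delta_rot":[0,0,0]},{"delta_pos":[0,0,0],"delta_rot":[0,0,0]},{"delta_pos":[0,0,0],"delta_rot":[0,0,0]},{"delta_pos":[0,0,0],"delta_rot":[0,0,0]},{"delta_pos":[0,0,0],"delta_rot":[0,0,0]},{"delta_pos":[0,0,0],"delta_rot":[0,0,0]},{"delta_pos":[0,0,0],"delta_rot":[0,0,0]}]' 60 30; python3 - <<'E'
from h import *
st()
im=ctrl.capture("wrist");cv2.imwrite("pics/w7.png",im[:,:,::-1])
E
```

```text
time_s: 29.5
eef_pos: [0.5467, 0.2117, 0.1201]
ee_rot: [-3.141, 0.074, 0.001]
ft_force: [0.4, -0.1, -0.1]
finger_gap: 0.7
t 29.5 tcp [ 4.900e+00 -1.000e-01  1.201e+02] th -0.0005 yaw -0.0050 roll 0.0000 nearB [-137.6    0.6   74.1] nearT [-137.6    0.6   84.1] farB [147.4  -0.8  74. ] farT [147.4  -0.8  84. ] cen [ 4.9 -0.1 74.1]
F(bath) [ 0.4 -0.1 -0.1] M [-0.007  0.045 -0.036] gap 0.7
```

View pics/w7.png

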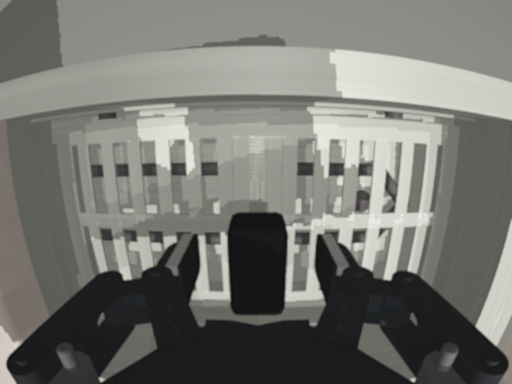

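The grip is now free between the open fingers and the shelf hasn't moved. Next I retreat straight up.

```bash
python3 -m creep '[{"delta_pos":[0,0,-0.1],"delta_rot":[0,0,0]},{"delta_pos":[0,0,-0.2],"delta_rot":[0,0,0]},{"delta_pos":[0,0,-0.4],"delta_rot":[0,0,0]},{"delta_pos":[0,0,-0.6],"delta_rot":[0,0,0]},{"delta_pos":[0,0,-0.7],"delta_rot":[0,0,0]},{"delta_pos":[0,0,-0.7],"delta_rot":[0,0,0]},{"delta_pos":[0,0,-0.6],"delta_rot":[0,0,0]},{"delta_pos":[0,0,-0.4],"delta_rot":[0,0,0]},{"delta_pos":[0,0,-0.2],"delta_rot":[0,0,0]},{"delta_pos":[0,0,0],"delta_rot":[0,0,0]}]'; python3 - <<'E'
from h import *
st(); c=cam("wrist")
im=ctrl.capture("wrist")[:,:,::-1].copy();cv2.imwrite("pics/w8.png",im)
for x in (2,5,8):
  q=wproj(T2(BATH,[(x/1e3+a*.1425,b*.068,.084) for a,b in ((-1,1),(1,1),(1,-1),(-1,-1))]),c);print(x,q.round(1).tolist())
print(wproj(T2(BATH,[(.132,.075,.16),(.132,-.075,.16),(-.116,.075,.15),(-.116,-.075,.15)]),c).round(1).tolist())
im=ctrl.capture("scene");cv2.imwrite("pics/s8.png",cv2.resize(im[150:290,250:400,::-1],None,fx=4,fy=4,interpolation=cv2.INTER_CUBIC))
E
```

```text
time_s: 30.55
eef_pos: [0.5474, 0.2118, 0.2777]
ee_rot: [-3.14, 0.074, -0.004]
ft_force: [0.9, 0.2, 0.3]
finger_gap: 0.699
t 30.55 tcp [  5.6   0.  277.7] th 0.0026 yaw -0.0050 roll 0.0007 nearB [-136.8    0.8  231.3] nearT [-136.8    0.8  241.3] farB [148.2  -0.6 232. ] farT [148.2  -0.6 242. ] cen [5.700e+00 1.000e-01 2.317e+02]
F(bath) [0.89 0.22 0.33] M [-0.036 -0.028  0.015] gap 0.699
2 [[133.8, 119.4], [374.8, 117.8], [366.4, 226.1], [143.7, 227.3]]
5 [[136.1, 119.3], [377.1, 118.0], [368.5, 226.0], [145.8, 227.4]]
8 [[138.3, 119.1], [379.4, 118.1], [370.6, 225.9], [148.0, 227.4]]
[[393.4, 112.1], [378.4, 259.0], [129.8, 112.8], [144.8, 256.5]]
```

View pics/w8.png

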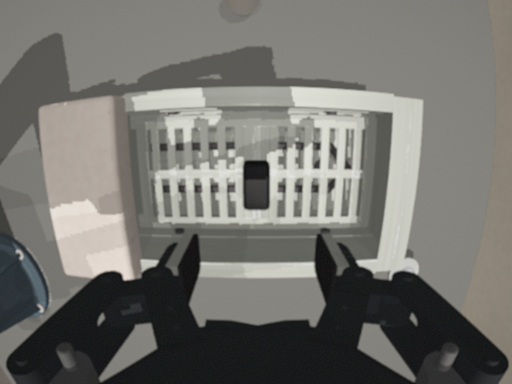

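View pics/s8.png

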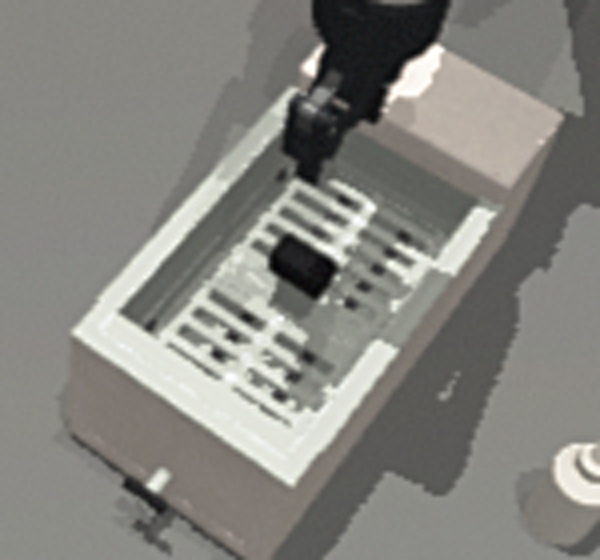

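```bash
python3 - <<'E'
import cv2
im=cv2.imread("pics/w8.png")
a=cv2.resize(im[95:245,120:190],None,fx=4,fy=4,interpolation=cv2.INTER_CUBIC);b=cv2.resize(im[95:245,330:430],None,fx=4,fy=4,interpolation=cv2.INTER_CUBIC)
import numpy as np;cv2.imwrite("pics/w8c.png",np.hstack([a,b]))
E
```

```text
(no output)
```

View pics/w8c.png

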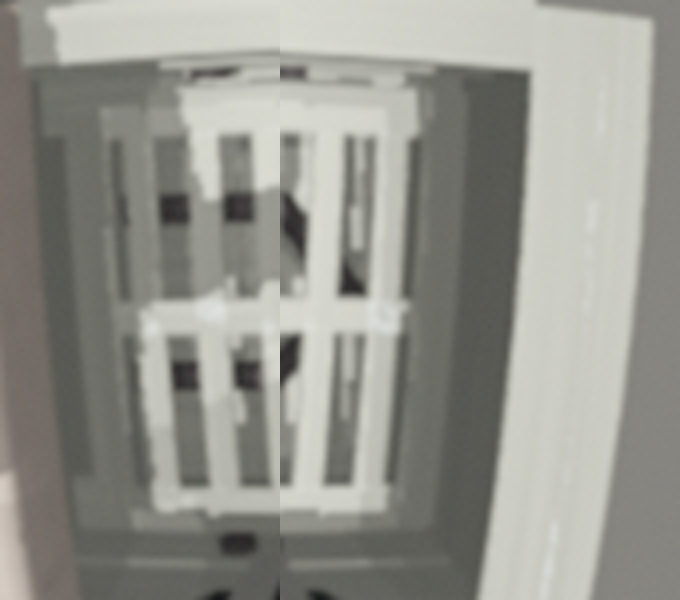

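```bash
python3 - <<'E'
from h import *
c=cam("wrist"); im=cv2.imread("pics/w8.png")
x0,y0,S=115,90,2.7
o=cv2.resize(im[y0:255,x0:410],None,fx=S,fy=S,interpolation=cv2.INTER_CUBIC)
def poly(L,col,closed=True):
    L=np.array(L,float); pts=[]
    n=len(L)
    for i in range(n if closed else n-1):
        for t in np.linspace(0,1,12): pts.append(L[i]*(1-t)+L[(i+1)%n]*t)
    q=(wproj(T2(BATH,np.array(pts)/1e3),c)-[x0,y0]+.5)*S
    cv2.polylines(o,[q.round().astype(int)],False,col,1)
poly([(5+a*142.5,b*68,84) for a,b in ((-1,1),(1,1),(1,-1),(-1,-1))],(0,0,255))
poly([(a*150,b*75,37) for a,b in ((-1,1),(1,1),(1,-1),(-1,-1))],(255,0,0))
poly([(132,75,160),(132,-75,160)],(0,255,0),False)
poly([(5+a*13,b*23,152) for a,b in ((-1,1),(1,1),(1,-1),(-1,-1))],(0,255,255))
cv2.imwrite("pics/w8o.png",o)
E
```

```text
(no output)
```

View pics/w8o.png

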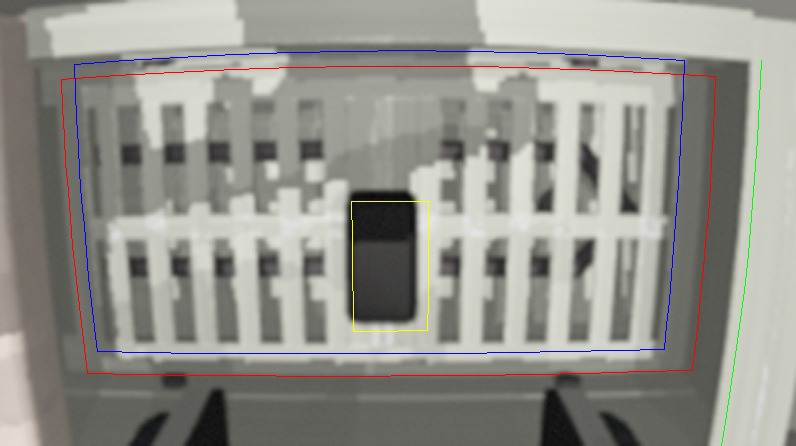

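```bash
python3 - <<'E'
from h import *
import pickle
c2=pickle.load(open("w2.pkl","rb")); c8=cam("wrist")
w2=cv2.imread("pics/w2.png");w8=cv2.imread("pics/w8.png")
xs=np.linspace(-165,165,760);ys=np.linspace(90,-90,int(760*180/330))
X,Y=np.meshgrid(xs,ys)
def rect(im,c,pose,z):
    P=T2(pose,np.c_[X.ravel(),Y.ravel(),0*X.ravel()+z]/1e3)
    q=wproj(P,c).reshape(X.shape+(2,)).astype(np.float32)
    return cv2.remap(im,q[...,0],q[...,1],cv2.INTER_LINEAR)
a=rect(w2,c2,[.593-.0007,-.172,-.045],208); b=rect(w8,c8,[BATH[0]+.005,BATH[1],BATH[2]-.005],84)
k=a.shape[0]
o=np.vstack([a[60:330],b[60:390]])
for x in (-142.5,142.5): 
    u=int((x+165)/330*760); cv2.line(o,(u,0),(u,o.shape[0]),(0,0,255),1)
cv2.imwrite("pics/rect.png",o[:600])
E
```

```text
(no output)
```

View pics/rect.png

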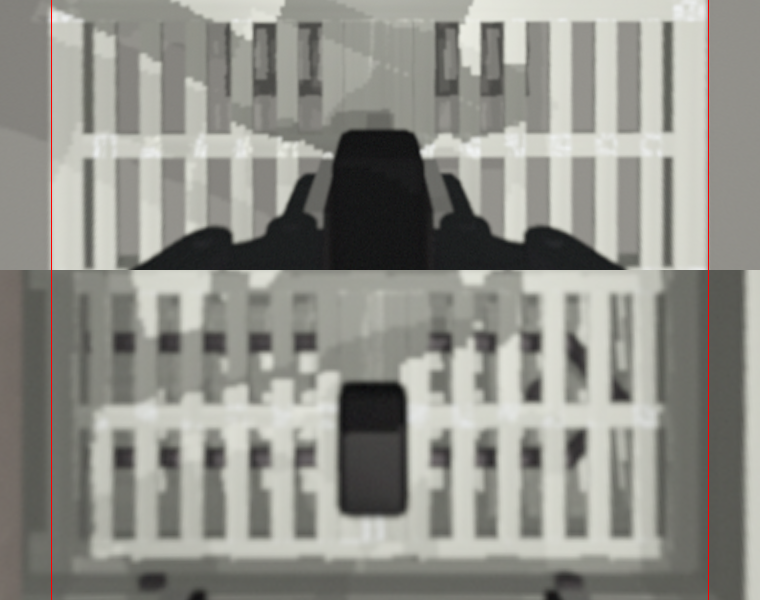

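```bash
python3 - <<'E'
from workcell import ctrl
print(ctrl.sense()['joint_velocities'].round(4)); print(ctrl.finish_job()); print(ctrl.sense()['time_s'])
E
```

```text
[-0.0013  0.0158  0.0127 -0.0007  0.0019 -0.0009]
the job is handed in; nothing more can be done
None
the job is handed in; nothing more can be done
```

The shelf is back in the bath, lying flat on both rails with its far end under the rim. I let go, backed the arm off, and handed the job in at about 31 s.

**What I did:** I gripped the shelf by its block, tipped it 0.4 rad and fed the near end under the console. I felt the rail at about z 74 mm and the end wall with light contact. Then I swung the far end past the rim without touching it, drew the shelf back, and lowered it about 1.5 mm at a time until it rested.

**Last checks:**
- **Position:** from the arm's pose just before release, with the wall contact as reference, the shelf sat at x about 5 mm, y about 0 and z about 74 mm. Tilt was about 0 and yaw within about 0.01 rad. That puts the far end roughly 15 mm under the rim.
- **Forces:** readings at the end of each move showed at most about 12 N at the wrist. I don't have the peaks within a move.
- **Release:** the wrist force dropped to about zero, and the shelf did not move in the wrist picture.
- **Bystanders:** the arm stayed clear of the other things on the bench throughout. I did not take a final picture of all of them.

**One disagreement:** in the last wrist picture the rim and shelf both appeared 2 to 3 mm off from where I predicted, slightly more than the camera's 2 mm accuracy. Measured relative to the rim in that same picture, the shelf is at x about 6 mm, which still agrees with the value from contact.

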